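# Weigh a bottle of grinding beads on the sprung hanging scale

### The arm

A 6-joint arm with a two-finger parallel gripper is mounted at the origin on the work surface. World frame = base frame: x ahead of the robot, y to its left, z up, the work surface at z = 0. Lengths are in m, angles in rad, forces in N, time in s.
With the tool pointing down it reaches from about 0.275 to 0.975 m from the base axis. Payload 8.4 kg.
Tool frame: the origin (TCP) lies midway between the tips of the shut fingers; the grasp point (between the pads) lies 19 mm behind it; z points along the fingers, x is the direction in which the jaws open and shut, and the axes are right-handed (so a half turn about z gives the same grasp; the last joint's range is limited). The gripper opens to 92 mm and grips with 3 to 60 N. Pads are 20 mm wide; open, the fingers measure 128 mm over their backs; the gripper's body (75 mm by 189 mm) begins 69 mm behind the grasp point.
Start: joints at [1.314, 0.353, 1.633, -0, 1.155, -0.002], TCP at [0.158, 0.605, 0.215] pointing down, gripper open.
Joint ranges: [-2.63, 2.63], [-0.92, 2.1], [0.06, 2.66], [-1.3, 4.44], [0, 2.69], [-3.02, 3.02]. Speed limits (rad/s): [2.22, 2.22, 2.79, 3.14, 3.14, 3.14].

### API

Orientations are given as a unit quaternion [w, x, y, z].
In Python, from plant import manip, imaging, close_job, spotter gives the robot as it stands.
- The arm moves only by the tool jog_arm, never from a script. Its argument "targets" is a list of rows, each a list of 7 numbers: the shift along the world's x, y, z in cm, then the turn, a rotation vector about the world's x, y, z in degrees, then the opening, from -1 (shut) to 1 (fully open). In form: [[tx, ty, tz, ax, ay, az, claw], ...]. A call has 1 to 12 rows; each row is the pose to reach, as a shift and turn from the pose measured when the call began; what a row does not reach only later rows make up. A row lasts 1/12 s, in which the tool goes at most 41.7 mm and 7.16 degrees, less where a joint would pass 70% of its speed; a pose out of reach is approached as far as the arm can. A call with a gripper value outside its range is refused whole. The fingers move at their own pace and stop on an object; the grip force is fixed at half the most. Time passes only in rows, so rows that repeat a pose let the fingers close. It gives the time, the measured TCP pose, the force and the opening at its end, in the units of the state.
- manip.state(): the state, without advancing time (a new reading comes with each control period).
- imaging.camera(name): name is "side" or "top" or "wrist"; returns the picture (420x560x3 uint8, blue, green, red); there is no depth.
- imaging.camera_params(name): a dict with "K" (3x3 intrinsics, pixels), "k1" (the pictures are not rectified: a ray, as slopes to the right and down, at radius r is drawn at 1 + k1 r^2 times it, then the intrinsics apply), "pose" (4x4, takes a point from camera to world coordinates); the wrist camera has in their place "tool_from_camera" (4x4, takes a point from camera to tool coordinates, whose origin is the TCP and whose axes are the tool frame's). Camera axes: x right, y up, looking along -z (the intrinsics and any distortion apply to the point x, -y, -z); pixel columns grow to the right and rows downward; lengths in m; the calibration is good to about 2 mm. A picture is of the moment at which its call begins: read the wrist's pose just before it. camera_params takes no time and is no camera call.
- close_job(): hands the job in, once; it reports no verdict.
Trained networks look in the newest picture that a camera, given by its name, has taken for a name from the list of things; names that differ only in an ending like _2 or _b are one class to them, and where a whole thing is asked for, a point or a joint stands for the part that bears it (a point fixed in the world has none). Each returns a list of dicts, best first, with "score" (0 to 1); they miss things now and then, are a little off and sometimes report something else, mostly with a low value. They report only what shows in the picture. A call takes as long as a camera call.
- spotter.boxes_of(name, camera): "at" ([column, row] as shares, 0 to 1, of the picture: columns of its width, rows of its height, amid what is visible of it).
- spotter.cut_out(name, camera): "mask" (420x560 bool, what is visible of it) and "at" ([column, row] as shares, 0 to 1, of the picture: columns of its width, rows of its height, amid what is visible of it).
- spotter.spot_point(name, camera): "at" ([column, row] as shares, 0 to 1, of the picture: columns of its width, rows of its height: a listed point, or the origin of a listed thing).
The state is a dict: "time": time; "q": joint angles; "qvel": joint speeds; "effort": joint torques, N m; "ee_pos": TCP position; "ee_rot": TCP orientation; "contact_force": force on the tool from outside, world axes, zero at the start; "torque": the same for the moment, N m; "opening": finger opening in m.
Only numpy, scipy, OpenCV 4.12 (cv2) and the standard library are available. Lean on these libraries where they do the work, as an engineer would, in place of code of your own. Each camera call takes 0.05 s, during which the arm holds its last target. There are 200 camera calls.

### The job

Weigh the yellow-capped bottle to log how many steel grinding beads are left in it: lift its steel carrier by the stirrup, hang the crossbar in the sprung hook of the hanging scale and ease the weight onto the spring so that the hook sinks smoothly, without jerking, jumping when you let go or being driven down to its stop. Let go, wait until it hangs still, then press the green key of the weighing terminal fully down to store the reading, and leave the carrier hanging. Keep the carrier upright and leave the blue-capped carrier and the other things where they stand.

Things in the scene. Friction and masses are not known exactly. Their poses are not given: they have to be found in the camera images.
- yellow_carrier: Steel carrier to weigh, 0.20 to 0.72 kg by filling: round dish 72 mm across, yellow-capped bead bottle fixed in it (cap top at z = 104 mm), straps at y = +-33.5 mm up to a shoulder at z = 116 mm, then a narrower stirrup: two upright flat cheeks to z = 176 mm, 16 mm wide in x, outer faces at y = +-22 mm (44 mm over all). Origin: centre of underside, z up. Starts at either place in the tray.
- yellow_carrier_bar (a point): Middle of the yellow carrier's crossbar, a round rod 6 mm in diameter along the carrier's y between the two cheeks (41 mm apart), 165 mm above the carrier's origin; axes as the carrier's. Gripping both cheeks from outside, closing along y, some 20 mm below the bar leaves the bar's middle free for the hook.
- blue_carrier: The same carrier with a blue-capped bottle; leave it standing. The two stand about 165 mm apart in the tray, either way round. Origin: centre of its underside; crossbar along its y.
- tray: Grey plastic tray, fixed, 150 (x) x 320 (y) mm, floor 4 mm and walls 16 mm above the bench; both carriers stand in it. Origin: centre of its underside.
- scale: Hanging scale, fixed: grey foot 190 x 150 x 18 mm, upright guide rod and rail with a spring tube above, 472 mm high. Origin: under the guide rod, at bench height; the hook reaches out to its -x, towards the robot. The blue sprung carriage (38 x 42 x 50 mm) slides on the guide rod and carries the hook's arm; the hook gives only up and down: sideways it is stiff.
- hook_seat (a point): Where the bar's centre rests in the hook; 290 mm above the bench when empty. x points level from the hook to the guide rod 130 mm away, z up. The hook is a V of 8 mm rod in the x-z plane, open at the top: tip 18 mm to -x, arm's heel 18 mm to +x, both with tops 14 mm above the seat; underside 15 mm below it. The bar lies along y; eased down within 8 mm in x it seats in the V; held stiffly off-centre it wedges.
- hook (a joint): Dip of the hook, m: 0 empty, growing downwards, lower stop at 0.080. Spring 110 N/m (9 mm per newton hung on it), the carriage's own weight balanced out. Lightly damped: it swings for 1 to 3 s after a disturbance. A scale for gentle use: it should never move faster than 0.08 m/s, up or down.
- terminal: Weighing terminal, fixed: grey box 150 (x) x 130 (y) mm, 40 mm high, with a sloped display along its far (+x) side rising to 80 mm; the display begins 50 mm beyond the key's centre. Origin: centre of its underside. White keys beside the green one are dummies.
- key_top (a point): Centre of the top of the round green log key, 26 mm in diameter, on the terminal; 58 mm above the bench when up; z up.
- key (a joint): How far the log key is pressed, m: 0 up, 0.006 fully down; it springs back. Starts to move at 1.5 N, fully down at 5 N.
- stock_bottle: Loose glass bottle, yellow cap but no carrier, 70 mm in diameter, 125 mm high; leave alone. Origin under its centre.
- salt_jar: Amber jar, 52 mm in diameter, 65 mm high; leave alone. Origin under its centre.
- rotor_lid: Round aluminium rotor lid, 68 mm in diameter, 22 mm high, lying near the robot; leave alone. Origin under its centre.
- beaker: Small glass beaker, 68 mm in diameter, 90 mm high; leave alone. Origin under its centre.

How it is judged:
By the outcome, as a careful person would: the job done as asked, in the order asked, and still so for the second after the job is handed in, with the robot touching nothing.
It also fails if it takes over 72 s, if anything falls off the work surface, if the arm or the gripper's body presses on something with over 40 N, if the wrist force passes 120 N, or if a joint passes its speed limit or range.

## Working session

There is one attempt and no reset: what is moved stays moved. The work goes in short steps, Python scripts to look and compute and a tool call to move; the robot and the scene stay as the last step left them, time stands still between calls to the robot, and variables do not carry over. Pictures are saved under pics/ and viewed, about 8 in all and at most 12, crops included, and the job is handed in when it is done.

Besides the shell and the picture viewer there is one more tool, called after "Emit:" as name(argument=value, ...) on one line, values as JSON. jog_arm: Moves the arm, as the interface text tells. Its arguments: {"type":"object","properties":{"targets":{"type":"array"}},"required":["targets"]}

```bash
mkdir -p pics
cat > h.py <<'E'
import numpy as np, cv2
from scipy.spatial.transform import Rotation as R
from plant import manip, imaging, close_job, spotter
def cam(name):
    s=manip.state(); p=imaging.camera_params(name); 
    if name=='wrist':
        T=np.eye(4); w,x,y,z=s['ee_rot']; T[:3,:3]=R.from_quat([x,y,z,w]).as_matrix(); T[:3,3]=s['ee_pos']
        P=T@np.array(p['tool_from_camera'])
    else: P=np.array(p['pose'])
    return np.array(p['K']),p['k1'],P
def ray(c,px):
    K,k1,P=c
    d=np.array([k1,0,0,0],float)
    u=cv2.undistortPoints(np.array([[px]],float),K,d)[0,0]
    v=P[:3,:3]@np.array([u[0],-u[1],-1]); return P[:3,3],v/np.linalg.norm(v)
def atz(c,px,z):
    o,v=ray(c,px); return o+v*(z-o[2])/v[2]
def proj(c,X):
    K,k1,P=c; q=P[:3,:3].T@(np.array(X)-P[:3,3]); q=q*[1,-1,-1]
    return cv2.projectPoints(q.reshape(1,1,3),np.zeros(3),np.zeros(3),K,np.array([k1,0,0,0],float))[0][0,0]
def tri(rs):
    A=np.zeros((3,3));b=np.zeros(3)
    for o,v in rs:
        M=np.eye(3)-np.outer(v,v);A+=M;b+=M@o
    X=np.linalg.solve(A,b); return X,[np.linalg.norm(np.cross(X-o,v)) for o,v in rs]
def px(at): return np.array(at)*[560,420]
E
python3 - <<'E'
from h import *
ims=[]
for n in ['top','side']:
    im=imaging.camera(n); cv2.imwrite(f'pics/{n}0.png',im); c=cam(n); print(n,c[2][:3,3].round(3))
    for t in ['yellow_carrier','yellow_carrier_bar','blue_carrier','hook_seat','key_top','tray','scale','terminal','stock_bottle','salt_jar','rotor_lid','beaker']:
        r=spotter.spot_point(t,n)
        z={'yellow_carrier':.004,'yellow_carrier_bar':.169,'blue_carrier':.004,'hook_seat':.29,'key_top':.058}.get(t,0)
        for d in r[:2]: print(t,round(d['score'],2),px(d['at']).round(1),atz(c,px(d['at']),z).round(3))
print(manip.state())
E
```

```text
top [ 0.365 -0.045  1.226]
yellow_carrier 0.68 [152.4 223.6] [0.499 0.355 0.004]
yellow_carrier_bar 0.96 [129.1 214. ] [0.505 0.367 0.169]
yellow_carrier_bar 0.71 [390.8 212.4] [ 0.524 -0.334  0.169]
blue_carrier 0.72 [200.3 232.2] [0.475 0.205 0.004]
hook_seat 0.86 [302.1 211.6] [ 0.503 -0.092  0.29 ]
hook_seat 0.34 [152.3 219.1] [0.478 0.262 0.29 ]
key_top 0.55 [398.7 221.4] [ 0.514 -0.387  0.058]
tray 0.6 [175.9 229.4] [0.483 0.282 0.   ]
scale 0.84 [312.4 184.2] [ 0.633 -0.137  0.   ]
scale 0.65 [390.9 213.2] [ 0.546 -0.38   0.   ]
terminal 0.78 [388.  212.9] [ 0.547 -0.372  0.   ]
stock_bottle 0.17 [313.1 185.6] [ 0.629 -0.139  0.   ]
salt_jar 0.78 [195.8 173.3] [0.661 0.229 0.   ]
salt_jar 0.3 [370.  165.5] [ 0.697 -0.318  0.   ]
rotor_lid 0.8 [265.4 266.4] [0.376 0.003 0.   ]
rotor_lid 0.55 [314.  185.5] [ 0.629 -0.142  0.   ]
beaker 0.96 [401.6 284.9] [ 0.329 -0.409  0.   ]
side [ 0.415 -1.064  0.959]
yellow_carrier 0.61 [256.8 175.8] [0.505 0.383 0.004]
yellow_carrier 0.27 [253.3 195.2] [0.483 0.272 0.004]
yellow_carrier_bar 0.84 [253.1 135.3] [0.499 0.368 0.169]
blue_carrie
[... 481 characters left out ...]
 -0.401  0.   ]
{'time': 1.3, 'q': array([ 1.31358916e+00,  3.52990453e-01,  1.63342266e+00, -4.52613328e-05,
        1.15523750e+00, -2.40641624e-03]), 'qvel': array([-1.24634984e-03,  4.08166954e-05, -7.17567344e-04,  1.11566658e-03,
        2.40031942e-04,  4.46093580e-04]), 'effort': array([-1.29047312e-03, -5.93767369e+01, -3.34586513e+01,  6.96147233e-02,
        1.55259145e-02, -7.53862849e-06]), 'ee_pos': array([0.15754494, 0.60479255, 0.21457922]), 'ee_rot': array([ 3.40794022e-05,  7.91212650e-01,  6.11541119e-01, -1.03505604e-05]), 'contact_force': array([ 0.49184206,  0.11088126, -0.20635418]), 'torque': array([0.0450499 , 0.03401408, 0.00811953]), 'opening': 0.09193020575916623}
```

View pics/top0.png

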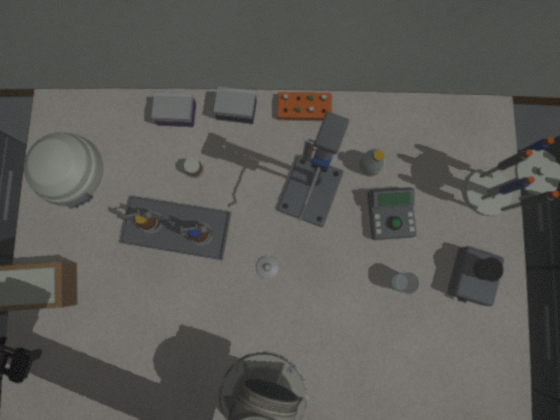

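View pics/side0.png

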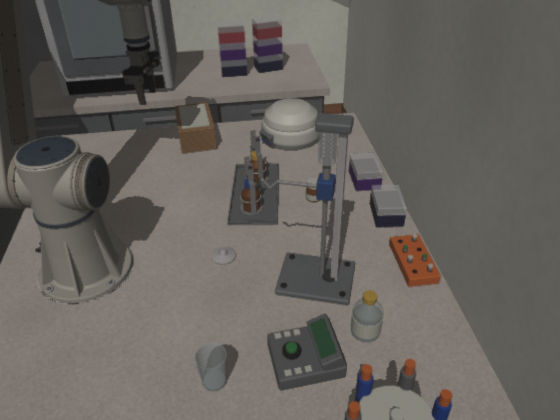

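Both carriers, hook and key are located consistently in both views: yellow bar at about (0.502, 0.367), hook seat at about (0.507, -0.088), key at about (0.513, -0.380). In the top picture yellow is the left carrier at pixel (145,218), blue is at (200,232), and the green key is at (395,223). I'll move above the yellow carrier for a closer look.

Emit:
jog_arm(targets=[[3,-2,2,0,0,4,1],[6,-4,4,0,0,4,1],[9,-6.2,6,0,0,4,1],[12,-8.3,8,0,0,4,1],[15,-10.4,10,0,0,4,1],[18,-12.5,12,0,0,4,1],[21,-14.6,12,0,0,4,1],[24.5,-17,12,0,0,4,1],[28,-19.5,12,0,0,4,1],[31,-21.5,12,0,0,4,1],[34.5,-23.8,12,0,0,4,1],[34.5,-23.8,12,0,0,4,1]])

```text
time: 2.3
ee_pos: [0.5075, 0.3627, 0.3343]
ee_rot: [0.001, 0.771, 0.637, 0.0]
contact_force: [-0.7, -0.4, -0.0]
opening: 0.0919
```

Run:
```python
from h import *
s=manip.state(); print(s['ee_pos'],s['time'],s['contact_force'])
c=cam('wrist'); im=imaging.camera('wrist'); cv2.imwrite('pics/w1.png',im); print(c[2].round(3))
for d in spotter.spot_point('yellow_carrier_bar','wrist')[:3]: print(d, px(d['at']),atz(c,px(d['at']),.169))
for d in spotter.spot_point('yellow_carrier','wrist')[:3]: print(d, px(d['at']),atz(c,px(d['at']),.004))
```

```text
[0.50754962 0.36271233 0.33430487] 2.3 [-0.67780114 -0.35533033 -0.03397751]
[[ 0.188 -0.944 -0.271  0.431]
 [ 0.982  0.181  0.053  0.377]
 [-0.001 -0.276  0.961  0.506]
 [ 0.     0.     0.     1.   ]]
{'at': [0.4955, 0.4486], 'score': 0.79} [277.48  188.412] [0.50332335 0.35448119 0.169     ]
{'at': [0.4168, 0.3933], 'score': 0.32} [233.408 165.186] [0.46886661 0.3123671  0.169     ]
{'at': [0.5029, 0.4007], 'score': 0.96} [281.624 168.294] [0.50715562 0.35656585 0.004     ]
```

View pics/w1.png

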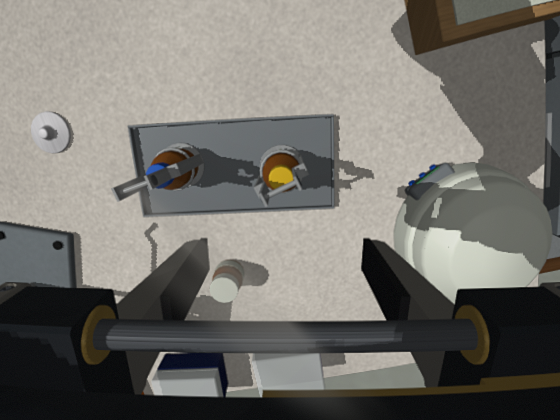

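The wrist view shows yellow with its stirrup at about (280,190), turned relative to the tray, and blue at (170,170). I'll zoom in for the bar's direction.

Run:
```python
from h import *
im=cv2.imread('pics/w1.png')[135:225,220:340]
cv2.imwrite('pics/w1z.png',cv2.resize(im,None,fx=6,fy=6,interpolation=cv2.INTER_CUBIC))
```

```text
(no output)
```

View pics/w1z.png

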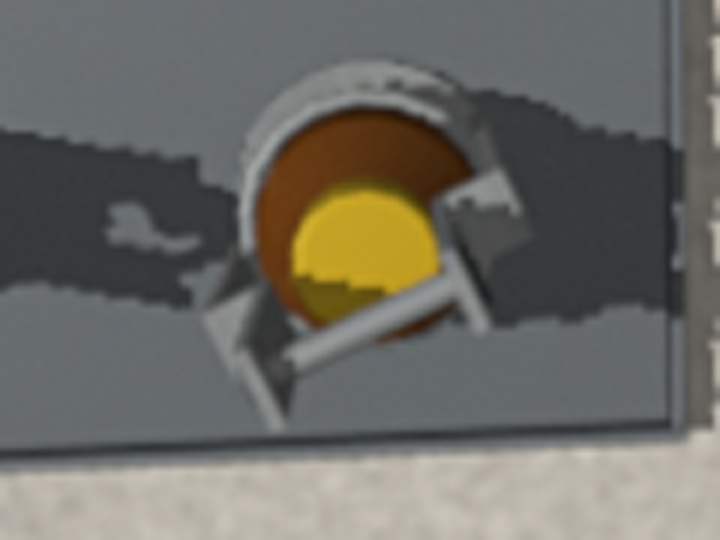

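Zoom: the bar runs from about (268,195) to (297,182.3) in full-picture pixels, between the two cheeks.

Run:
```python
from h import *
c=cam('wrist')
a=atz(c,(285/6+220,358/6+135),.169); b=atz(c,(462/6+220,285/6+135),.169)
print(a,b,(a+b)/2,np.linalg.norm(b-a),np.degrees(np.arctan2(*(b-a)[[1,0]])))
s=manip.state();w,x,y,z=s['ee_rot'];M=R.from_quat([x,y,z,w]).as_matrix();print(M[:,0],np.degrees(np.arctan2(M[1,0],M[0,0])),s['ee_pos'])
# tray-plane check of carrier origin via tri of bar across cams
n=[('top',(129.1,214)),('side',(253.1,135.3))]
print(tri([ray(cam(k),p) for k,p in n]+[ray(c,(278.5,188.8))]))
print('hook',tri([ray(cam('top'),(302.1,211.6)),ray(cam('side'),(272.9,181.7))]))
print('key',tri([ray(cam('top'),(398.7,221.4)),ray(cam('side'),(291,345.1))]))
```

```text
[0.50271071 0.34639171 0.169     ] [0.49522534 0.3811461  0.169     ] [0.49896802 0.3637689  0.169     ] 0.03555135344010593 102.15464309377718
[ 1.85289278e-01  9.82684019e-01 -5.61475994e-05] 79.32200157691935 [0.50245991 0.36664264 0.33435693]
(array([0.50031056, 0.36181154, 0.17372833]), [np.float64(0.004948064243256616), np.float64(0.0017188409596383993), np.float64(0.003372941134209457)])
hook (array([ 0.50717112, -0.09139945,  0.29650371]), [np.float64(0.004842952372949124), np.float64(0.004842952372948896)])
key (array([ 0.51123048, -0.38313189,  0.07187394]), [np.float64(0.000993519502154698), np.float64(0.000993519502154679)])
```

Emit:
jog_arm(targets=[[0.1,-0.5,-2,0,0,6,1],[0.1,-0.5,-4,0,0,12,1],[0.1,-0.5,-6,0,0,18,1],[0.1,-0.5,-8,0,0,23,1],[0.1,-0.5,-8.5,0,0,23,1],[0.1,-0.5,-8.5,0,0,23,1],[0.1,-0.5,-8.5,0,0,23,1],[0.1,-0.5,-8.5,0,0,23,1]])

```text
time: 3.12
ee_pos: [0.5036, 0.3626, 0.2509]
ee_rot: [-0.0, 0.628, 0.779, 0.001]
contact_force: [0.8, 0.1, -0.2]
opening: 0.0921
```

Run:
```python
from h import *
s=manip.state(); print(s['ee_pos'],s['time'],s['contact_force'])
c=cam('wrist'); im=imaging.camera('wrist'); cv2.imwrite('pics/w2.png',im); np.save('c2.npy',c[2])
print(manip.state()['ee_pos'])
for d in spotter.spot_point('yellow_carrier_bar','wrist')[:3]: print(d, px(d['at']),atz(c,px(d['at']),.169))
```

```text
[0.50359133 0.36260062 0.25086859] 3.1167 [ 0.75222129  0.13036618 -0.23335732]
[0.50378366 0.36243963 0.2509131 ]
{'at': [0.4959, 0.5024], 'score': 0.76} [277.704 211.008] [0.50315007 0.35587338 0.169     ]
```

View pics/w2.png

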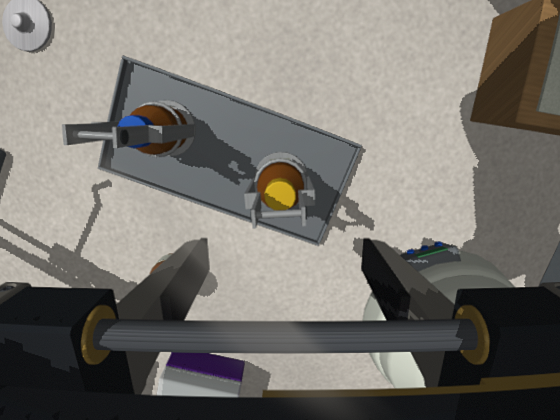

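Now the bar runs from roughly (257,219) to (305,212), a few degrees off the jaw axis and about centred; one zoom for exact ends.

Run:
```python
from h import *
im=cv2.imread('pics/w2.png')[150:240,225:345]
cv2.imwrite('pics/w2z.png',cv2.resize(im,None,fx=6,fy=6,interpolation=cv2.INTER_CUBIC))
```

```text
(no output)
```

View pics/w2z.png

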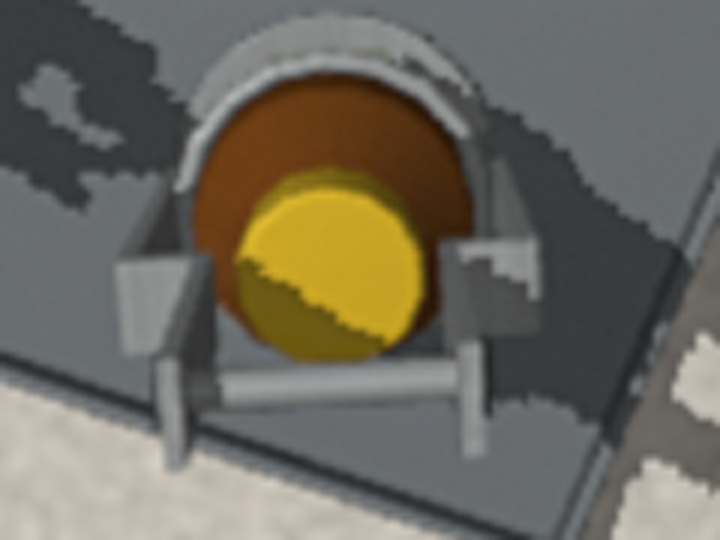

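Run:
```python
from h import *
c=list(cam('wrist')); c[2]=np.load('c2.npy')
f=lambda u,v,z: atz(c,(u/6+225,v/6+150),z)
a=f(190,389,.169); b=f(462,377,.169)
print('bar',a,b,(a+b)/2,np.linalg.norm(b-a),np.degrees(np.arctan2(*(b-a)[[1,0]])))
L=f(176,410,.18);Q=f(473,397,.18);print('cheeks',(L+Q)/2,np.linalg.norm(Q-L),np.degrees(np.arctan2(*(Q-L)[[1,0]])))
print('cap',f(330,270,.108))
s=manip.state();w,x,y,z=s['ee_rot'];M=R.from_quat([x,y,z,w]).as_matrix();print(np.degrees(np.arctan2(M[1,0],M[0,0])),s['ee_pos'],s['contact_force'])
```

```text
bar [0.51029941 0.33899505 0.169     ] [0.50035451 0.37646725 0.169     ] [0.50532696 0.35773115 0.169     ] 0.03876939803570518 104.8633241198953
cheeks [0.5048745 0.3576002 0.18     ] 0.04062829970692741 104.85193298174451
cap [0.50375454 0.35714265 0.108     ]
102.27636453471142 [0.50379874 0.3623093  0.25078256] [-0.36027847  0.45032374  0.27528765]
```

Bar, cheek tops and cap all agree on centre (0.505, 0.3575), axis at 105°, and the span matches the known size. I'll descend and grip.

Emit:
jog_arm(targets=[[0.1,-0.5,0,0,0,2.6,1],[0.1,-0.5,-2,0,0,2.6,1],[0.1,-0.5,-4,0,0,2.6,1],[0.1,-0.5,-6,0,0,2.6,1],[0.1,-0.5,-8,0,0,2.6,1],[0.1,-0.5,-10,0,0,2.6,1],[0.1,-0.5,-11.5,0,0,2.6,1],[0.1,-0.5,-12,0,0,2.6,1],[0.1,-0.5,-12,0,0,2.6,1],[0.1,-0.5,-12,0,0,2.6,1]])

```text
time: 4.05
ee_pos: [0.5053, 0.3577, 0.1317]
ee_rot: [0.0, 0.61, 0.793, 0.001]
contact_force: [-0.1, 1.8, 0.1]
opening: 0.0919
```

Emit:
jog_arm(targets=[[0,0,0,0,0,0,0.3],[0,0,0,0,0,0,0.1],[0,0,0,0,0,0,0],[0,0,0,0,0,0,-0.1],[0,0,0,0,0,0,-0.3],[0,0,0,0,0,0,-1],[0,0,0,0,0,0,-1],[0,0,0,0,0,0,-1],[0,0,0,0,0,0,-1]])

```text
time: 4.8
ee_pos: [0.5053, 0.3576, 0.1318]
ee_rot: [0.0, 0.61, 0.793, 0.001]
contact_force: [0.4, -0.9, 0.9]
opening: 0.0439
```

Gripped at 44 mm, which matches the cheeks. Lifting straight up.

Emit:
jog_arm(targets=[[0,0,0.5,0,0,0,-1],[0,0,1.5,0,0,0,-1],[0,0,3,0,0,0,-1],[0,0,5,0,0,0,-1],[0,0,7.5,0,0,0,-1],[0,0,10,0,0,0,-1],[0,0,12.5,0,0,0,-1],[0,0,15,0,0,0,-1],[0,0,17.5,0,0,0,-1],[0,0,19.5,0,0,0,-1],[0,0,21,0,0,0,-1],[0,0,21.5,0,0,0,-1]])

```text
time: 5.8
ee_pos: [0.5059, 0.358, 0.3502]
ee_rot: [0.001, 0.61, 0.793, 0.003]
contact_force: [0.4, -0.3, -4.9]
opening: 0.0441
```

Emit:
jog_arm(targets=[[0,0,0,0,0,0,-1],[0,0,0,0,0,0,-1],[0,0,0,0,0,0,-1],[0,0,0,0,0,0,-1],[0,0,0,0,0,0,-1],[0,0,0,0,0,0,-1]])

```text
time: 6.3
ee_pos: [0.5056, 0.3579, 0.3493]
ee_rot: [0.001, 0.61, 0.793, 0.002]
contact_force: [-0.0, -0.2, -4.3]
opening: 0.0438
```

Run:
```python
from h import *
F=[]
im=imaging.camera('side'); cv2.imwrite('pics/s3.png',im[60:300,200:420])
for i in range(4):
    F.append(manip.state()['contact_force']); imaging.camera('top')
print(np.array(F).round(2),manip.state()['q'].round(2),manip.state()['opening'])
for t in ['hook_seat','hook','scale','key_top']:
  for n in ['top','side']:
    for d in spotter.spot_point(t,n)[:2]: print(t,n,round(d['score'],2),px(d['at']).round(1),atz(cam(n),px(d['at']),{'hook_seat':.29,'key_top':.058}.get(t,0)).round(4))
T=cv2.imread('pics/top0.png')[100:240,260:420]; S=cv2.imread('pics/side0.png')[105:305,240:370]
cv2.imwrite('pics/tz.png',cv2.resize(T,None,fx=5,fy=4.0*1.25,interpolation=cv2.INTER_CUBIC)[:600]);
```

```text
[[ 0.22 -0.64 -4.02]
 [-0.76  0.76 -3.83]
 [-0.32  0.26 -4.3 ]
 [-0.56  0.64 -2.71]] [ 0.61  0.25  1.48  0.    1.41 -1.22] 0.043867391609208196
hook_seat top 0.77 [302.3 211.7] [ 0.5031 -0.0921  0.29  ]
hook_seat side 0.8 [271.8 180.9] [ 0.5109 -0.0771  0.29  ]Traceback (most recent call last):
  File "<stdin>", line 9, in <module>
ValueError: it knows: beaker, blue_carrier, hook_seat, key_top, rotor_lid, salt_jar, scale, stock_bottle, terminal, tray, yellow_carrier, yellow_carrier_bar
```

The held weight is about 4 N (roughly 0.41 kg), so I expect about 37 mm of dip. I'll carry it to beside the hook and look with the wrist camera.

Emit:
jog_arm(targets=[[-0.2,-1,0,0,0,-2,-1],[-0.5,-3,0,0,0,-6,-1],[-0.8,-6,0,0,0,-10,-1],[-1.1,-9,0,0,0,-14,-1],[-1.4,-12,0,0,0,-18,-1],[-1.7,-15,0,0,0,-22,-1],[-2,-18,0,0,0,-26,-1],[-2.3,-21,0,0,0,-30,-1],[-2.5,-24,0,0,0,-33,-1],[-2.5,-26.5,0,0,0,-35,-1],[-2.5,-27.8,0,0,0,-35,-1],[-2.5,-27.8,0,0,0,-35,-1]])

```text
time: 7.65
ee_pos: [0.4803, 0.0771, 0.3504]
ee_rot: [0.002, 0.821, 0.571, 0.002]
contact_force: [-1.6, 0.8, -4.4]
opening: 0.0439
```

Emit:
jog_arm(targets=[[0,0,0,0,0,0,-1],[0,0,0,0,0,0,-1],[0,0,0,0,0,0,-1],[0,0,0,0,0,0,-1]])

```text
time: 7.98
ee_pos: [0.4802, 0.0778, 0.3504]
ee_rot: [0.002, 0.821, 0.571, 0.002]
contact_force: [0.3, 0.0, -4.4]
opening: 0.0439
```

Run:
```python
from h import *
s=manip.state(); print(s['ee_pos'],s['time'],s['contact_force'])
c=cam('wrist'); im=imaging.camera('wrist'); cv2.imwrite('pics/w4.png',im); np.save('c4.npy',c[2])
for d in spotter.spot_point('hook_seat','wrist')[:3]: print(d, px(d['at']),atz(c,px(d['at']),.29))
```

```text
[0.48018766 0.07780601 0.35038415] 7.9833 [ 0.27434682  0.04213355 -4.37426978]
```

View pics/w4.png

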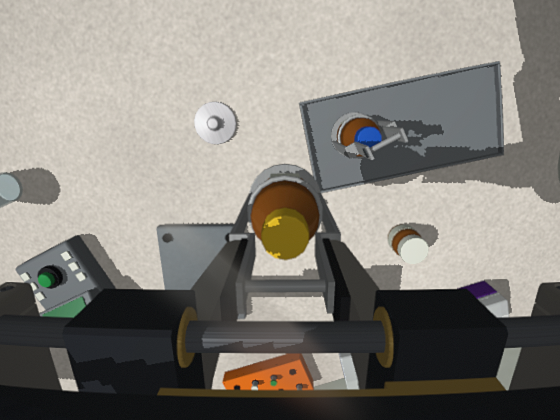

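The hook is hidden behind the left finger; the carrier hangs straight in the grip with its bar at (286,288). I'll back off 8 cm so the hook comes into view.

Emit:
jog_arm(targets=[[-1,0.3,0,0,0,0,-1],[-3,1,0,0,0,0,-1],[-5.5,1.5,0,0,0,0,-1],[-7.5,2,0,0,0,0,-1],[-8,2,0,0,0,0,-1],[-8,2,0,0,0,0,-1],[-8,2,0,0,0,0,-1],[-8,2,0,0,0,0,-1]])

```text
time: 8.75
ee_pos: [0.401, 0.0978, 0.3506]
ee_rot: [0.002, 0.821, 0.571, 0.003]
contact_force: [0.3, 0.3, -4.2]
opening: 0.0436
```

Run:
```python
from h import *
s=manip.state(); print(s['ee_pos'],s['time'],s['contact_force'])
c=cam('wrist'); im=imaging.camera('wrist'); cv2.imwrite('pics/w5.png',im); np.save('c5.npy',c[2])
h=proj(c,(.507,-.09,.29)); g=proj(c,(.63,-.135,.29)); print(h,g)
for d in spotter.spot_point('hook_seat','wrist')[:3]: print(d, px(d['at']),atz(c,px(d['at']),.29))
for d in spotter.spot_point('key_top','wrist')[:3]: print(d, px(d['at']),atz(c,px(d['at']),.058))
cv2.imwrite('pics/w5z.png',cv2.resize(im[110:310,0:266],None,fx=3,fy=3,interpolation=cv2.INTER_CUBIC))
```

```text
[0.4009669  0.09782126 0.35056423] 8.75 [ 0.29593232  0.2547228  -4.23939546]
[141.57130028 380.99561395] [161.68255418 469.19275912]
{'at': [0.1032, 0.7705], 'score': 0.54} [ 57.792 323.61 ] [ 0.51837802 -0.39115232  0.058     ]
```

View pics/w5z.png

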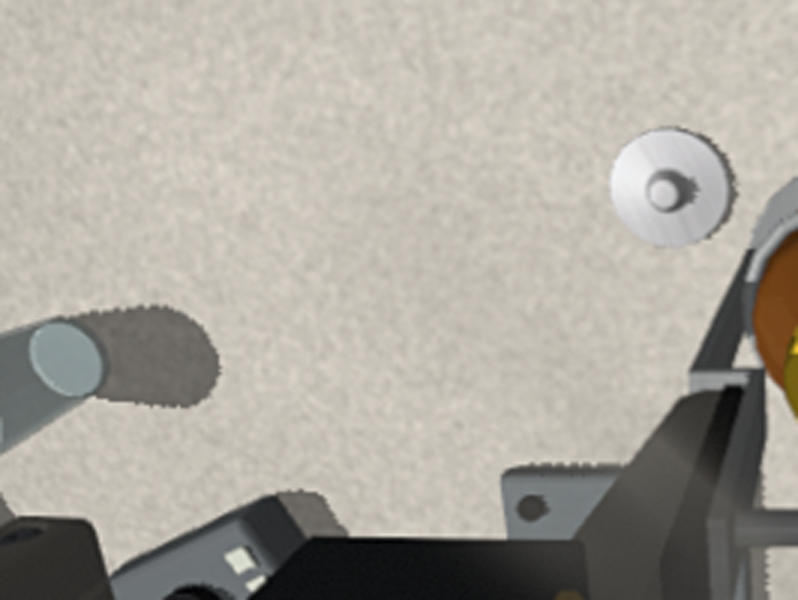

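I had the sense reversed: the image's top is towards the robot, so forward things fall lower in the picture and behind the gripper. I'll move forward, beside the hook, instead.

Emit:
jog_arm(targets=[[1,-0.4,0,0,0,0,-1],[3,-1.2,0,0,0,0,-1],[5.5,-2,0,0,0,0,-1],[8,-3,0,0,0,0,-1],[10.5,-4,0,0,0,0,-1],[12.5,-4.7,0,0,0,0,-1],[14.2,-5.2,0,0,0,0,-1],[15,-5.4,0,0,0,0,-1],[15,-5.4,0,0,0,0,-1],[15,-5.4,0,0,0,0,-1],[15,-5.4,0,0,0,0,-1]])

```text
time: 9.82
ee_pos: [0.5501, 0.0438, 0.35]
ee_rot: [0.002, 0.821, 0.571, 0.002]
contact_force: [-0.7, 0.1, -4.1]
opening: 0.0444
```

Run:
```python
from h import *
s=manip.state(); print(s['ee_pos'],s['time'],s['contact_force'])
c=cam('wrist'); im=imaging.camera('wrist'); cv2.imwrite('pics/w6.png',im); np.save('c6.npy',c[2])
print(proj(c,(.507,-.09,.29)),proj(c,(.63,-.135,.29)))
for d in spotter.spot_point('hook_seat','wrist')[:3]: print(d, px(d['at']),atz(c,px(d['at']),.29))
for d in spotter.spot_point('key_top','wrist')[:3]: print(d, px(d['at']),atz(c,px(d['at']),.058))
cv2.imwrite('pics/w6z.png',cv2.resize(im[130:330,0:266],None,fx=3,fy=3,interpolation=cv2.INTER_CUBIC))
```

```text
[0.55008173 0.04380379 0.35003138] 9.8167 [-0.74317373  0.11182508 -4.12029761]
[111.34750364 227.64400084] [136.13698752 359.02247255]
{'at': [0.1891, 0.5431], 'score': 0.62} [105.896 228.102] [ 0.50576507 -0.09451986  0.29      ]
{'at': [0.0698, 0.5764], 'score': 0.52} [ 39.088 242.088] [ 0.51631269 -0.38418026  0.058     ]
```

View pics/w6z.png

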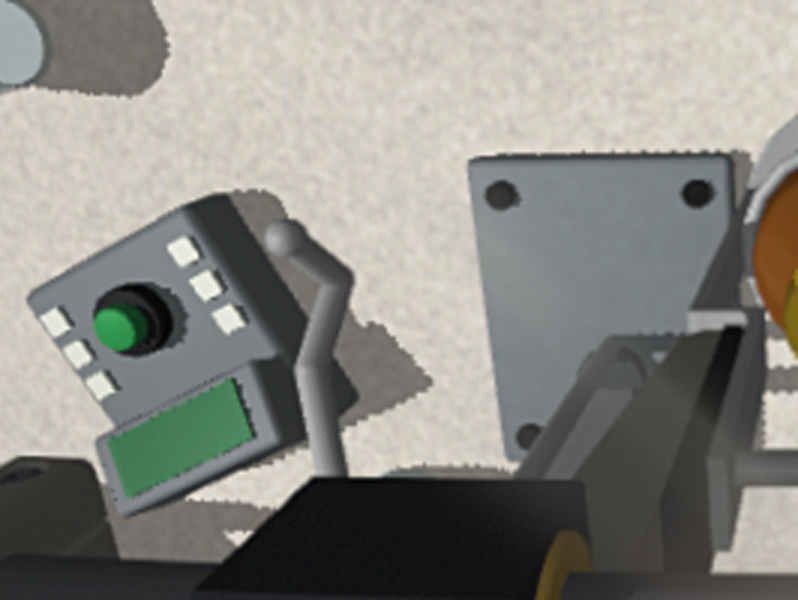

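The hook is now clear: in full-picture pixels its tip is at (95,209), V bottom at (115,221) and heel at (104,249); the key is at about (40,239).

Run:
```python
from h import *
c=list(cam('wrist')); c[2]=np.load('c6.npy')
f=lambda u,v,z: atz(c,(u/3,v/3+130),z)
tip=f(286,238,.299); heel=f(312,358,.300); bot=f(343,274,.279); arm=f(331,470,.300)
d=heel-tip; print('tip',tip,'heel',heel,'bot',bot,'arm',arm)
print('len',np.linalg.norm(d),'yaw',np.degrees(np.arctan2(d[1],d[0])),'mid',(tip+heel)/2)
d=arm-heel;print('arm yaw',np.degrees(np.arctan2(d[1],d[0])))
a=f(470,157,.018);b=f(733,155,.018);d=b-a;print('foot y axis',np.linalg.norm(d),np.degrees(np.arctan2(d[1],d[0])),(a+b)/2)
print('key',f(122,328,.058), 'held bar')
l=f(190,260,.04)
A=f(28,297,.04);B=f(213,193,.04);d=B-A;print('terminal y',np.linalg.norm(d),np.degrees(np.arctan2(d[1],d[0])))
s=manip.state();w,x,y,z=s['ee_rot'];M=R.from_quat([x,y,z,w]).as_matrix();print(np.degrees(np.arctan2(M[1,0],M[0,0])),s['ee_pos'],M[:,2])
```

```text
tip [ 0.48830768 -0.08836175  0.299     ] heel [ 0.51963758 -0.09796362  0.3       ] bot [ 0.50438832 -0.09235016  0.279     ] arm [ 0.55074636 -0.11014814  0.3       ]
len 0.03278350944785381 yaw -17.039058399819723 mid [ 0.50397263 -0.09316268  0.2995    ]
arm yaw -21.38902501779856
foot y axis 0.14675719717783206 69.88700157618314 [ 0.52421644 -0.09626972  0.018     ]
key [ 0.51304236 -0.37857207  0.058     ] held bar
terminal y 0.14282436163419987 95.16973576153094
69.66142187322208 [0.5501764  0.04396411 0.3505524 ] [ 6.63807857e-03 -8.19094288e-04 -9.99977632e-01]
```

Seat (0.504, -0.093), hook x at -20°; the foot edge, arm and network all agree, and the jaw axis is already at 70°. The hook must enter the stirrup window along its own x, so I'll go to 10 cm in front of the tip at the right height first (bar z = 0.321).

Emit:
jog_arm(targets=[[-1,0,0,0,0,0,-1],[-3,0,0,0,0,0,-1],[-5.5,0,-0.5,0,0,0,-1],[-8,-0.5,-1.5,0,0,0,-1],[-10.5,-1.5,-2.5,0,0,0,-1],[-12.5,-3.5,-3.5,0,0,0,-1],[-13.5,-6,-4.5,0,0,0,-1],[-14,-8,-5.5,0,0,0,-1],[-14,-9.5,-6.2,0,0,0,-1],[-14,-10.2,-6.6,0,0,0,-1],[-14,-10.3,-6.6,0,0,0.3,-1],[-14,-10.3,-6.6,0,0,0.3,-1]])

```text
time: 10.97
ee_pos: [0.41, -0.0588, 0.2848]
ee_rot: [0.002, 0.819, 0.573, 0.003]
contact_force: [-0.6, 0.6, -4.4]
opening: 0.0439
```

Emit:
jog_arm(targets=[[0,0,0,0,0,0,-1],[0,0,0,0,0,0,-1],[0,0,0,0,0,0,-1]])

```text
time: 11.22
ee_pos: [0.4103, -0.0581, 0.2852]
ee_rot: [0.002, 0.819, 0.574, 0.003]
contact_force: [0.7, 0.6, -4.2]
opening: 0.0439
```

Run:
```python
from h import *
s=manip.state(); print(s['ee_pos'],s['time'],s['contact_force'])
c=cam('wrist'); im=imaging.camera('wrist'); cv2.imwrite('pics/w7.png',im)
e=s['ee_pos']; F=np.array([np.cos(np.radians(-20)),np.sin(np.radians(-20)),0]);Y=np.array([-F[1],F[0],0])
d=np.array([.504,-.093,0])-e; print('fwd',d@F,'lat',d@Y)
print('bar',proj(c,e+[0,0,.0372]),'tip',proj(c,[.4871,-.0868,.299]),proj(c,[.504,-.093,.279]))
cv2.imwrite('pics/w7z.png',cv2.resize(im[190:330,200:370],None,fx=4,fy=4,interpolation=cv2.INTER_CUBIC))
```

```text
[ 0.41031041 -0.05813949  0.28520538] 11.2167 [ 0.66116092  0.633389   -4.1545663 ]
fwd 0.09996240735497007 lat -0.0007144343158642153
bar [286.12233823 284.66569908] tip [284.71727921 377.77802132] [284.60539858 375.22938638]
```

View pics/w7z.png

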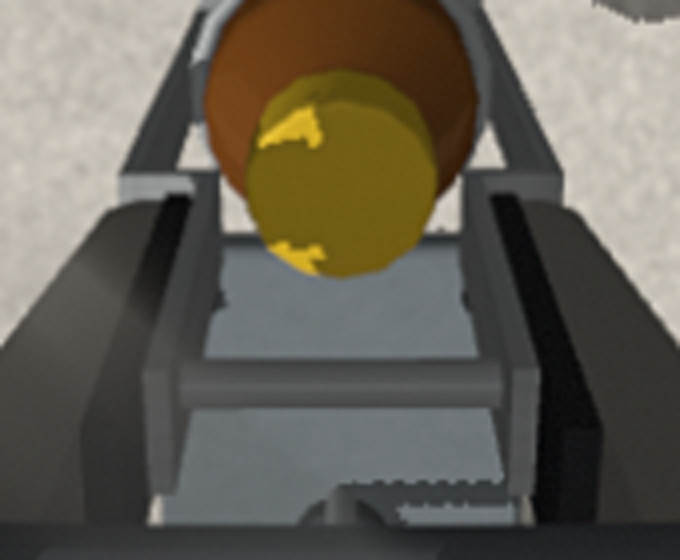

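The bar is at crop (342,383), i.e. full (285.5, 285.8) against (286, 284.7) predicted. The hook, column about 285, is centred between the cheeks. Sliding in along the hook's x.

Emit:
jog_arm(targets=[[0.5,-0.2,0,0,0,0,-1],[1.4,-0.5,0,0,0,0,-1],[2.4,-0.9,0,0,0,0,-1],[3.4,-1.3,0,0,0,0,-1],[4.4,-1.65,0,0,0,0,-1],[5.4,-2.0,0,0,0,0,-1],[6.4,-2.4,0,0,0,0,-1],[7.4,-2.75,0,0,0,0,-1],[8.3,-3.1,0,0,0,0,-1],[9,-3.35,0,0,0,0,-1],[9.4,-3.5,0,0,0,0,-1],[9.4,-3.5,0,0,0,0,-1]])

```text
time: 12.27
ee_pos: [0.505, -0.0935, 0.285]
ee_rot: [0.002, 0.819, 0.573, 0.003]
contact_force: [-0.9, -0.5, -4.0]
opening: 0.0438
```

Emit:
jog_arm(targets=[[0,0,0,0,0,0,-1],[0,0,0,0,0,0,-1],[0,0,0,0,0,0,-1]])

```text
time: 12.52
ee_pos: [0.5046, -0.0934, 0.285]
ee_rot: [0.002, 0.819, 0.573, 0.003]
contact_force: [1.0, -0.0, -3.9]
opening: 0.044
```

Run:
```python
from h import *
s=manip.state(); print(s['ee_pos'],s['time'],s['contact_force'])
im=imaging.camera('side'); c=cam('side'); print(proj(c,[.504,-.093,.29]))
cv2.imwrite('pics/s8.png',cv2.resize(im[100:260,220:360],None,fx=4,fy=3.75,interpolation=cv2.INTER_CUBIC))
```

```text
[ 0.50462527 -0.09340976  0.28499885] 12.5167 [ 1.0038595  -0.0414747  -3.91374947]
[269.66137799 184.95642419]
```

View pics/s8.png

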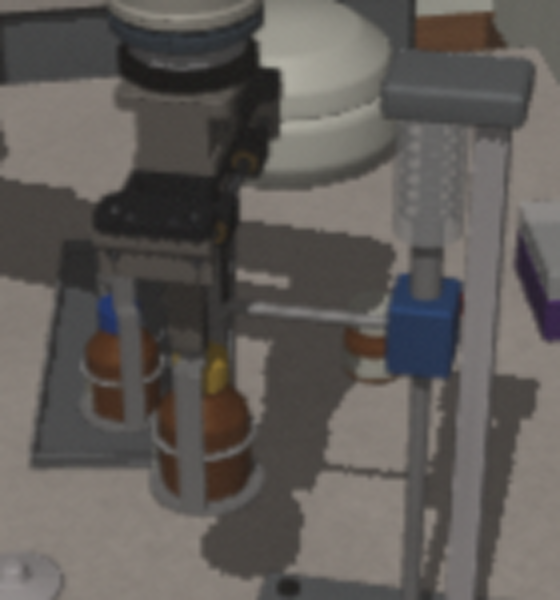

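The side view shows the carrier upright below the hook arm, with the arm running level to the blue carriage at crop (425,325). The hook is inside the stirrup. I'll lower it now, contact expected at about 3.2 cm.

Emit:
jog_arm(targets=[[0,0,-0.3,0,0,0,-1],[0,0,-0.7,0,0,0,-1],[0,0,-1.1,0,0,0,-1],[0,0,-1.5,0,0,0,-1],[0,0,-1.8,0,0,0,-1],[0,0,-2.1,0,0,0,-1],[0,0,-2.3,0,0,0,-1],[0,0,-2.5,0,0,0,-1],[0,0,-2.6,0,0,0,-1],[0,0,-2.7,0,0,0,-1],[0,0,-2.7,0,0,0,-1]])

```text
time: 13.48
ee_pos: [0.5047, -0.0934, 0.2579]
ee_rot: [0.002, 0.819, 0.573, 0.003]
contact_force: [-0.2, -0.1, -3.6]
opening: 0.0438
```

Emit:
jog_arm(targets=[[0,0,-0.1,0,0,0,-1],[0,0,-0.2,0,0,0,-1],[0,0,-0.3,0,0,0,-1],[0,0,-0.4,0,0,0,-1],[0,0,-0.5,0,0,0,-1],[0,0,-0.6,0,0,0,-1],[0,0,-0.75,0,0,0,-1],[0,0,-0.9,0,0,0,-1],[0,0,-1.1,0,0,0,-1],[0,0,-1.3,0,0,0,-1],[0,0,-1.5,0,0,0,-1],[0,0,-1.5,0,0,0,-1]])

```text
time: 14.48
ee_pos: [0.5046, -0.0934, 0.2425]
ee_rot: [0.002, 0.819, 0.573, 0.003]
contact_force: [1.2, 0.1, -3.1]
opening: 0.0438
```

Load is transferring as expected (10 mm dip, about 1 N taken). Continuing at about 0.025 m/s.

Emit:
jog_arm(targets=[[0,0,-0.15,0,0,0,-1],[0,0,-0.35,0,0,0,-1],[0,0,-0.55,0,0,0,-1],[0,0,-0.75,0,0,0,-1],[0,0,-0.95,0,0,0,-1],[0,0,-1.15,0,0,0,-1],[0,0,-1.35,0,0,0,-1],[0,0,-1.55,0,0,0,-1],[0,0,-1.75,0,0,0,-1],[0,0,-1.95,0,0,0,-1],[0,0,-2.1,0,0,0,-1],[0,0,-2.2,0,0,0,-1]])

```text
time: 15.48
ee_pos: [0.5048, -0.0934, 0.2205]
ee_rot: [0.002, 0.819, 0.573, 0.003]
contact_force: [0.3, 0.1, -0.8]
opening: 0.0439
```

Run:
```python
from h import *
F=[]
for i in range(14):
    F.append(manip.state()['contact_force']); imaging.camera('top')
F=np.array(F);print(F.mean(0).round(2),F.std(0).round(2)); s=manip.state();print(s['ee_pos'],s['time'],s['torque'])
```

```text
[ 1.71 -0.53 -0.67] [0.55 0.39 0.38]
[ 0.50473577 -0.09340556  0.22063282] 16.1833 [-0.13902037 -0.3100972  -0.02180573]
```

Vertical load left is about 0.67 N (6 mm to go), consistent with W of about 4.2 N. A horizontal push of about +1.8 N along hook x means the bar sits slightly tip-side of the seat, so I'll ease forward in 0.5 mm steps.

Emit:
jog_arm(targets=[[0.05,-0.02,0,0,0,0,-1],[0.09,-0.03,0,0,0,0,-1],[0.14,-0.05,0,0,0,0,-1],[0.19,-0.07,0,0,0,0,-1],[0.19,-0.07,0,0,0,0,-1]])

```text
time: 16.6
ee_pos: [0.5051, -0.0937, 0.2199]
ee_rot: [0.001, 0.819, 0.573, 0.002]
contact_force: [-5.4, 2.5, 0.0]
opening: 0.0436
```

```bash
cat > m.py <<'E'
from h import *
F=[]
for i in range(12):
    F.append(manip.state()['contact_force']); imaging.camera('top')
F=np.array(F);print(F.mean(0).round(2),F.std(0).round(2)); s=manip.state();print(s['ee_pos'],s['time'],s['torque'].round(2),s['opening'])
E
python3 m.py
```

```text
[-4.5   2.19 -0.61] [0.58 0.5  0.39]
[ 0.5051656  -0.09365787  0.21998818] 17.2 [ 0.31  0.76 -0.02] 0.04394833715943308
```

The bar is snug in the V: a 2 mm command gave only 0.5 mm of motion and -5 N. Relaxing to neutral and lowering the last 5 mm.

Emit:
jog_arm(targets=[[-0.01,0,0,0,0,0,-1],[-0.03,0.01,0,0,0,0,-1],[-0.03,0.01,-0.1,0,0,0,-1],[-0.03,0.01,-0.2,0,0,0,-1],[-0.03,0.01,-0.3,0,0,0,-1],[-0.03,0.01,-0.4,0,0,0,-1],[-0.03,0.01,-0.5,0,0,0,-1],[-0.03,0.01,-0.5,0,0,0,-1]])

```text
time: 17.87
ee_pos: [0.505, -0.0936, 0.2148]
ee_rot: [0.001, 0.819, 0.573, 0.002]
contact_force: [-0.5, 0.8, -0.2]
opening: 0.044
```

```bash
python3 m.py
```

```text
[-0.3   0.55  0.02] [0.47 0.52 0.47]
[ 0.50494343 -0.09356139  0.21503241] 18.4667 [0.08 0.   0.01] 0.04426483373324094
```

Wrist force is zero in all axes. Opening the fingers gradually.

Emit:
jog_arm(targets=[[0,0,0,0,0,0,-0.04],[0,0,0,0,0,0,0],[0,0,0,0,0,0,0.05],[0,0,0,0,0,0,0.12],[0,0,0,0,0,0,0.2],[0,0,0,0,0,0,0.3],[0,0,0,0,0,0,0.45],[0,0,0,0,0,0,0.6],[0,0,0,0,0,0,0.6],[0,0,0,0,0,0,0.6],[0,0,0,0,0,0,0.6],[0,0,0,0,0,0,0.6]])

```text
time: 19.47
ee_pos: [0.505, -0.0936, 0.215]
ee_rot: [0.001, 0.819, 0.573, 0.002]
contact_force: [0.2, 0.3, -0.4]
opening: 0.0737
```

Run:
```python
from h import *
s=manip.state(); print(s['contact_force'],s['opening'],s['time'])
c=cam('wrist'); P=[]
e=s['ee_pos']; print('pred bar',proj(c,e+[0,0,.0372]))
a=None
for i in range(4):
    im=cv2.cvtColor(imaging.camera('wrist'),cv2.COLOR_BGR2GRAY).astype(float)
    for d in spotter.spot_point('yellow_carrier_bar','wrist')[:1]: P.append(px(d['at']).round(1))
    if a is not None: print('diff',np.abs(im-a).mean().round(3))
    a=im
print(P); cv2.imwrite('pics/w9.png',im); print(manip.state()['contact_force'])
```

```text
[ 0.20560197  0.34531402 -0.35458377] 0.0737073767173687 19.4667
pred bar [286.0986572  284.45163373]
diff 0.719
diff 0.686
diff 0.707
[array([285.9, 286.5]), array([284.8, 285.4]), array([281.8, 283.1]), array([285.4, 284.2])]
[ 0.17976932 -0.18759513 -0.74222938][ WARN:0@3.760] global loadsave.cpp:1063 imwrite_ Unsupported depth image for selected encoder is fallbacked to CV_8U.
```

The bar hasn't moved since release (it is within a pixel or two of where it was). Withdrawing straight up, then back.

Emit:
jog_arm(targets=[[0,0,0.5,0,0,0,0.6],[0,0,1.5,0,0,0,0.6],[0,0,2.5,0,0,0,0.6],[0,0,4,0,0,0,0.6],[0,0,5.5,0,0,0,0.6],[0,0,7,0,0,0,0.6],[0,0,8.5,0,0,0,0.6],[0,0,10,0,0,0,0.6],[-1,0.4,11,0,0,0,0.6],[-4,1.4,11,0,0,0,0.6],[-7,2.5,11,0,0,0,0.6],[-10,3.6,11,0,0,0,0.6]])

```text
time: 20.87
ee_pos: [0.4032, -0.0571, 0.3255]
ee_rot: [0.001, 0.819, 0.573, 0.002]
contact_force: [0.1, 1.3, 1.2]
opening: 0.0735
```

Run:
```python
from h import *
s=manip.state(); print(s['contact_force'],s['ee_pos'],s['time'])
P=[]
for i in range(5):
    im=imaging.camera('side')
    for d in spotter.spot_point('yellow_carrier_bar','side')[:1]: P.append(px(d['at']).round(1))
    if i==0:a=im.astype(float)
print(P,proj(cam('side'),[.505,-.0935,.252])); cv2.imwrite('pics/s10.png',cv2.resize(im[80:280,200:400],None,fx=3,fy=3,interpolation=cv2.INTER_CUBIC))
```

```text
[0.0806243  1.31683666 1.18885333] [ 0.40320002 -0.05706984  0.32545347] 20.8667
[array([270.6, 199.1]), array([223. , 256.9]), array([271.3, 193.8]), array([269. , 197.4]), array([268.2, 199.2])] [270.59774666 198.27753894]
```

View pics/s10.png

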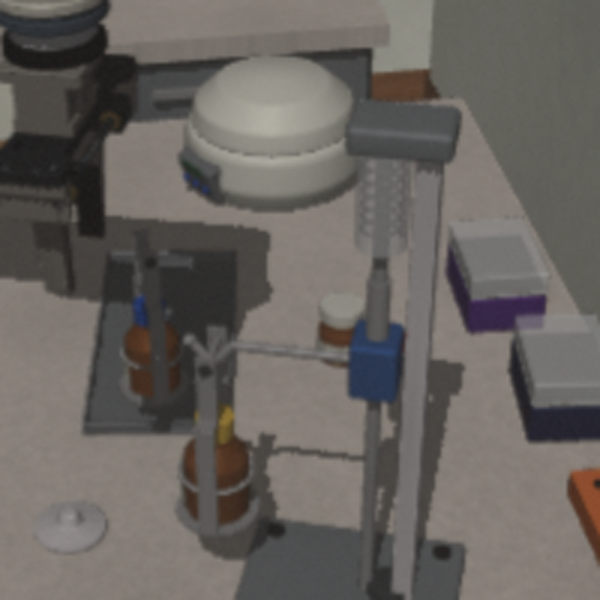

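The carrier hangs upright with its bar in the V at crop (208,365), and the carriage has dipped about 37 mm. Blue and the other things are undisturbed. Now I'll shut the fingers and go above the key, keeping clear of the scale.

Emit:
jog_arm(targets=[[0,-1,0,0,0,2,0.5],[0,-4,0,0,0,5,0],[0,-7,0,0,0,8,-1],[0,-10,0,0,0,11,-1],[0,-13.5,0,0,0,14,-1],[1,-17,0,0,0,17,-1],[2.5,-20.5,-1,0,0,20,-1],[4.5,-24,-3,0,0,20,-1],[6.5,-27,-5,0,0,20,-1],[8.5,-29.5,-7.5,0,0,20,-1],[9.7,-31.5,-9.5,0,0,20,-1],[9.7,-32.3,-10.5,0,0,20,-1]])

```text
time: 22.37
ee_pos: [0.5034, -0.3829, 0.2156]
ee_rot: [-0.001, 0.708, 0.707, 0.002]
contact_force: [-0.2, 0.8, -0.6]
opening: 0.0005
```

Emit:
jog_arm(targets=[[0,0,0,0,0,0,-1],[0,0,0,0,0,0,-1],[0,0,0,0,0,0,-1],[0,0,0,0,0,0,-1]])

```text
time: 22.7
ee_pos: [0.5035, -0.3824, 0.2173]
ee_rot: [-0.0, 0.707, 0.707, 0.002]
contact_force: [0.1, -0.4, -0.2]
opening: 0.0003
```

Run:
```python
from h import *
s=manip.state(); print(s['contact_force'],s['ee_pos'],s['time'],s['opening'])
c=cam('wrist'); im=imaging.camera('wrist'); cv2.imwrite('pics/w11.png',im); P=proj(c,[.514,-.382,.058]);print(P)
for d in spotter.spot_point('key_top','wrist')[:2]: print(d['score'],px(d['at']),atz(c,px(d['at']),.058))
hsv=cv2.cvtColor(im,cv2.COLOR_BGR2HSV); m=cv2.inRange(hsv,(45,80,40),(85,255,255))
n,l,st,ce=cv2.connectedComponentsWithStats(m)
for i in range(1,n):
    if st[i,4]>60: print(st[i],ce[i],atz(c,ce[i],.057))
```

```text
[ 0.13018916 -0.42275518 -0.23776685] [ 0.50351378 -0.38238986  0.21726385] 22.7 0.00034507514163375553
[285.24217224 201.3563059 ]
0.63 [287.28  203.112] [ 0.51600951 -0.37975248  0.058     ]
[275 187  25  25 483] [286.95652174 199.00828157] [ 0.51159071 -0.38010315  0.057     ]
[308 242  29  33 670] [324.20447761 257.17164179] [ 0.58183502 -0.33651256  0.057     ]
[251 249   9  19  98] [253.94897959 255.12244898] [ 0.57898813 -0.4184949   0.057     ]
```

The key is at (0.513, -0.380), with network and colour blob in agreement and its size right. I'll descend to just above it and let the scale settle.

Emit:
jog_arm(targets=[[0.5,0.1,-1.5,0,0,0,-1],[0.95,0.24,-3.5,0,0,0,-1],[0.95,0.24,-5.5,0,0,0,-1],[0.95,0.24,-7.5,0,0,0,-1],[0.95,0.24,-9.5,0,0,0,-1],[0.95,0.24,-11.5,0,0,0,-1],[0.95,0.24,-13,0,0,0,-1],[0.95,0.24,-14,0,0,0,-1],[0.95,0.24,-14.7,0,0,0,-1],[0.95,0.24,-14.7,0,0,0,-1],[0.95,0.24,-14.7,0,0,0,-1],[0.95,0.24,-14.7,0,0,0,-1]])

```text
time: 23.8
ee_pos: [0.5138, -0.3805, 0.0715]
ee_rot: [0.001, 0.707, 0.707, 0.002]
contact_force: [0.2, 0.8, -0.4]
opening: 0.0003
```

Run:
```python
from h import *
I=[cv2.cvtColor(imaging.camera('side'),cv2.COLOR_BGR2GRAY).astype(np.float32)[170:280,250:300] for i in range(44)]
M=np.mean(I,0)
w=cv2.createHanningWindow((50,110),cv2.CV_32F)
S=np.array([cv2.phaseCorrelate(I[-1],i,w)[0] for i in I]); print(S.round(2)[::3].tolist(), S[:22].std(0),S[22:].std(0))
s=manip.state(); print(s['contact_force'],s['ee_pos'],s['time'])
```

```text
[[0.04, -0.63], [-0.0, -0.38], [0.06, -0.19], [0.01, -0.04], [0.01, -0.09], [-0.02, -0.03], [0.06, -0.01], [0.03, -0.04], [0.03, -0.02], [0.0, -0.06], [0.07, -0.05], [0.05, -0.03], [0.03, -0.06], [-0.01, -0.05], [0.02, -0.05]] [0.03536806 0.18736015] [0.0428387  0.04083354]
[ 0.37358025  0.3372241  -0.01722716] [ 0.51317695 -0.38010154  0.07036538] 26.0
```

The load is still (under 0.05 px of motion). Pressing the key.

Emit:
jog_arm(targets=[[0,0,-0.6,0,0,0,-1],[0,0,-1.1,0,0,0,-1],[0,0,-1.4,0,0,0,-1],[0,0,-1.7,0,0,0,-1],[0,0,-2.0,0,0,0,-1],[0,0,-2.15,0,0,0,-1],[0,0,-2.15,0,0,0,-1],[0,0,-2.15,0,0,0,-1]])

```text
time: 26.67
ee_pos: [0.514, -0.3806, 0.0554]
ee_rot: [0.001, 0.707, 0.707, 0.002]
contact_force: [-16.3, 12.8, 64.2]
opening: 0.0004
```

64 N already at z = 0.0554 is much more than I wanted. Backing off to see the profile.

Emit:
jog_arm(targets=[[0,0,0.2,0,0,0,-1],[0,0,0.5,0,0,0,-1],[0,0,1.2,0,0,0,-1],[0,0,1.2,0,0,0,-1]])

```text
time: 27.0
ee_pos: [0.5143, -0.3808, 0.068]
ee_rot: [0.001, 0.707, 0.707, 0.002]
contact_force: [-0.3, -0.4, -0.7]
opening: 0.0005
```

```bash
python3 m.py
```

```text
[-0.19 -0.01 -0.03] [0.38 0.47 0.47]
[ 0.51394749 -0.38056215  0.06721814] 27.6 [0.02 0.01 0.02] 0.0008975463615696598
```

Emit:
jog_arm(targets=[[-0.05,0,-0.4,0,0,0,-1],[-0.05,0,-0.7,0,0,0,-1],[-0.05,0,-0.85,0,0,0,-1],[-0.05,0,-0.85,0,0,0,-1],[-0.05,0,-0.85,0,0,0,-1]])

```text
time: 28.02
ee_pos: [0.5137, -0.3808, 0.0589]
ee_rot: [0.001, 0.707, 0.707, 0.002]
contact_force: [0.5, -1.8, 3.5]
opening: 0.0002
```

Emit:
jog_arm(targets=[[0,0,-0.1,0,0,0,-1],[0,0,-0.15,0,0,0,-1],[0,0,-0.15,0,0,0,-1],[0,0,-0.15,0,0,0,-1]])

```text
time: 28.35
ee_pos: [0.5137, -0.3808, 0.0575]
ee_rot: [0.001, 0.707, 0.707, 0.002]
contact_force: [-1.1, 0.1, 3.3]
opening: -0.0001
```

Emit:
jog_arm(targets=[[0,0,-0.1,0,0,0,-1],[0,0,-0.15,0,0,0,-1],[0,0,-0.15,0,0,0,-1],[0,0,-0.15,0,0,0,-1]])

```text
time: 28.68
ee_pos: [0.5137, -0.3808, 0.0564]
ee_rot: [0.001, 0.707, 0.707, 0.002]
contact_force: [-1.4, 0.4, 8.7]
opening: 0.0001
```

The profile is clear: contact near 0.062, spring through about 0.0565, then a hard stop. So full travel was reached in the first press and again now (8.7 N, above the 5 N needed). One light extra push for certainty, then withdraw.

Emit:
jog_arm(targets=[[0,0,-0.1,0,0,0,-1],[0,0,-0.1,0,0,0,-1],[0,0,-0.1,0,0,0,-1]])

```text
time: 28.93
ee_pos: [0.5137, -0.3808, 0.0563]
ee_rot: [0.001, 0.707, 0.707, 0.002]
contact_force: [-3.3, 2.1, 12.8]
opening: 0.0004
```

Emit:
jog_arm(targets=[[0,0,0.4,0,0,0,-1],[0,0,1,0,0,0,-1],[0,0,2.5,0,0,0,-1],[0,0,4.5,0,0,0,-1],[0,0,7,0,0,0,-1],[0,0,10,0,0,0,-1],[0,0,12,0,0,0,-1],[0,0,12,0,0,0,-1]])

```text
time: 29.6
ee_pos: [0.5155, -0.3821, 0.1808]
ee_rot: [0.004, 0.707, 0.707, 0.002]
contact_force: [1.1, -0.1, 1.3]
opening: 0.0006
```

Run:
```python
from h import *
I=[imaging.camera('side') for i in range(10)]; a=cv2.imread('pics/s10.png')
G=[cv2.cvtColor(i,cv2.COLOR_BGR2GRAY).astype(np.float32)[170:280,250:300] for i in I]
w=cv2.createHanningWindow((50,110),cv2.CV_32F); print('still',[np.round(cv2.phaseCorrelate(G[-1],g,w)[0],2).tolist() for g in G[::3]])
b=cv2.cvtColor(cv2.resize(a,(200,200),interpolation=cv2.INTER_AREA),cv2.COLOR_BGR2GRAY).astype(np.float32)[90:200,50:100]
print('vs s10',cv2.phaseCorrelate(G[-1],b,w))
imaging.camera('top')
for t,z in [('yellow_carrier_bar',.252),('blue_carrier',.004),('stock_bottle',0),('beaker',0),('salt_jar',0),('rotor_lid',0)]:
    for n in ('side','top'):
        for d in spotter.spot_point(t,n)[:1]: print(t,n,px(d['at']).round(1),atz(cam(n),px(d['at']),z).round(3))
s=manip.state(); print(s['contact_force'],s['ee_pos'],s['time'])
```

```text
still [[0.41, -2.89], [-0.19, -0.28], [0.02, 0.3], [0.0, 0.0]]
vs s10 ((0.6405656994191453, 0.5769844250640404), 0.2055194257100423)
yellow_carrier_bar side [268.8 197.9] [ 0.501 -0.091  0.252]
yellow_carrier_bar top [302.5 213.8] [ 0.503 -0.095  0.252]
blue_carrier side [249.4 202.8] [0.468 0.233 0.004]
blue_carrier top [199.9 231.5] [0.478 0.206 0.004]
stock_bottle side [366.1 328.5] [ 0.702 -0.306 -0.   ]
stock_bottle top [369.6 162.4] [ 0.707 -0.317  0.   ]
beaker side [215.3 379.3] [ 0.341 -0.396 -0.   ]
salt_jar side [309.  197.6] [0.659 0.237 0.   ]
salt_jar top [195.5 175. ] [0.656 0.23  0.   ]
rotor_lid side [227.3 255.4] [0.386 0.001 0.   ]
rotor_lid top [270.2 264.6] [ 0.382 -0.012  0.   ]
[ 0.01474619  0.04675693 -0.06710352] [ 0.51370043 -0.38079837  0.17632395] 30.75
```

```bash
python3 -c "
from plant import close_job; print(close_job())"
```

```text
the job is handed in; nothing more can be done
None
```

The yellow carrier is hanging in the scale hook, and I pressed the green key to its stop after the carrier hung still. The job went in at about 31 s of the 72 s allowed.

- **Hanging:** I gripped the cheeks (44 mm), slid the stirrup over the hook and eased it down at about 0.03 m/s or less while in contact. The bar first sat slightly off-centre in the hook, so I eased it until the wrist force was about zero on all axes, then let go. The dip is about 37 mm, which fits a weight of about 4.2 N (roughly 0.43 kg).
- **Before the press:** The carrier showed less than 0.05 px of movement in the side camera.
- **Key:** The first press went deeper than planned and the fingers pushed with about 64 N, under the 120 N wrist limit. The stop came about 4 mm higher in tool height than I had calculated. I backed off and pressed again slowly, reaching a hard stop at about 13 N, so the key was fully pressed twice.
- **Last checks:**
  - The carrier is still at the hook, and the robot is clear with zero contact force.
  - The blue carrier, salt jar, stock bottle, beaker and rotor lid are where they started, within detection noise. The side view put the blue carrier about 2 cm off, but the top view had it unmoved. The beaker was found only in the side view.
  - My stillness check just after pulling away from the key first showed 3 px of shift, then about 0.3 px. I put this down to the retreating arm and its shadow in the crop, but I did not check that separately.

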